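# Reset the angle of the swivel tile fixture

### The arm

A 6-joint arm with a two-finger parallel gripper is mounted at the origin on a cart in front of the work surface, level with it; the furniture and walls round the work are solid. World frame = base frame: x ahead of the robot, y to its left, z up, the work surface at z = 0. Lengths are in m, angles in rad, forces in N, time in s.
With the tool pointing down it reaches from about 0.35 to 0.85 m from the base axis. Payload 8.1 kg.
Tool frame: the origin (TCP) lies midway between the tips of the shut fingers; the grasp point (between the pads) lies 19 mm behind it; z points along the fingers, y is the direction in which the jaws open and shut (so a half turn about z gives the same grasp; the last joint's range is limited). The gripper opens to 93 mm and grips with 3 to 60 N. Pads are 15 mm wide; open, the fingers measure 128 mm over their backs; the gripper's body (75 mm by 188 mm) begins 65 mm behind the grasp point.
Start: joints at [1.053, 0.13, 1.488, -0, 1.523, -0.085], TCP at [0.252, 0.545, 0.219] pointing down, gripper open.
Joint ranges: [-2.96, 2.96], [-0.89, 2.26], [0.02, 2.5], [-1.34, 4.48], [0, 2.73], [-2.66, 2.66]. Speed limits (rad/s): [2.39, 2.39, 2.79, 3.14, 3.14, 3.14].

### API

Orientations are given as a rotation vector (axis times angle).
In Python, from plant import robot gives the robot as it stands. The module is installed in compiled form; this text tells all that it offers.
- The arm moves only by the shell command python3 -m pendant 'ROWS' [FORCE]. ROWS is JSON, a list of rows, each an object with "translation": the shift along the tool's x, y, z in mm, a list of three; "twist": the turn, a rotation vector about the tool's x, y, z in rad, a list of three; "grip": the opening, from -1 (shut) to 1 (fully open). A call has exactly 10 rows; each row shifts and turns the pose as measured when the row begins, along the tool's axes as they then stand; what a row does not reach is not made up. A row lasts 1/10 s, in which the tool goes at most 50 mm and 8.59 degrees, less where a joint would pass 70% of its speed; a pose out of reach is approached as far as the arm can. A call is refused whole if a number of a shift passes 50 or a number of a turn 0.15, either way. A call with a gripper value outside its range is refused whole. The fingers move at their own pace and stop on an object; FORCE is the grip in N (left out, the last holds). Time passes only in rows, so rows that do not move let the fingers close, or fill a call up. It gives the time, the measured TCP pose, the force and the opening at its end, in the units of the state.
- robot.read_state(): the state, without advancing time (a new reading comes with each control period).
- robot.read_camera(name): name is "scene" or "top" or "wrist"; returns (picture, depth): 480x640x3 uint8, red, green, blue; 480x640 float32, m along the optical axis (not along the pixel's ray), 0 where there is no reading.
- robot.camera_info(name): a dict with "vertical_fov" (degrees; the focal length in pixels is half the picture's height over the tangent of half this angle, whatever the lens; pixels are square), "cx", "cy" (the principal point, pixels), "cam_to_world" (4x4, takes a point from camera to world coordinates). Camera axes: x right, y up, looking along -z (the intrinsics and any distortion apply to the point x, -y, -z); pixel columns grow to the right and rows downward; lengths in m; the calibration is good to about 2 mm. A picture is of the moment at which its call begins: read the wrist's pose just before it. camera_info takes no time and is no camera call; for the wrist camera it gives the pose at the moment of the call.
- robot.close_job(): hands the job in, once; it reports no verdict.
The state is a dict: "t": time; "q": joint angles; "dq": joint speeds; "joint_torque": joint torques, N m; "tool_pos": TCP position; "orientation": TCP orientation; "force": force on the tool from outside, world axes, zero at the start; "wrist_torque": the same for the moment, N m; "opening": finger opening in m.
Only numpy, scipy, OpenCV 4.12 (cv2) and the standard library are available. Lean on these libraries where they do the work, as an engineer would, in place of code of your own. Each camera call takes 0.05 s, during which the arm holds its last target. There are 200 camera calls.

### The job

Loosen the orange clamp knob (counterclockwise) until the head is free, swing the head by its black handle until its arm gently bears on the steel pin of the red angle stop without shifting the stop, then retighten the knob snugly: about 25 degrees past the point where you feel it begin to bite, not overtightened as you found it. Leave the arm against the stop and do not disturb the things lying round about.

Things in the scene. Friction and masses are not known exactly. Their poses are not given: they have to be found in the camera images.
- swivel_base: Round grey swivel base, 250 mm across and 12 mm thick, bolted to the bench, with a graduated ring. Origin: centre of its underside, on the head's vertical swivel axis. In its frame the blue clamp bracket (top at z 58 mm) is on the -y side, the head's arm and the red stop on the +y side.
- head: Aluminium disc 170 mm across (top at z 30 mm) with a pale tile in a nest and an arm 24 mm wide (z 18 to 30 mm) along its own +y axis, to radius 155 mm. Origin on the swivel axis, z 0. Turns -0.75 to 0.95 rad from the base's yaw (counterclockwise +); starts at -0.5 to -0.2, clockwise of the stop, so swing it counterclockwise. Freed, it drags 0.2 N m (1.5 N at the handle); clamped, it holds several N m.
- handle_grip (a point): Where to hold the head's handle: an upright black round post 22 mm in diameter at a radius of 140 mm on the arm, from z 30 to z 107 mm; this point is on its axis at z 85 mm.
- head_edge (a point): Point on the counterclockwise side face of the head's arm, 114 mm from the swivel axis, at z 26 mm, that comes to lie against the stop's pin. When arm and pin touch it coincides with point stop_face.
- stop_face (a point): Point on the steel pin (12 mm diameter, z 12 to 46 mm, centre at radius 115 mm) of the red stop, where the head's arm touches it: the arm is home when head_edge meets this point. The red block (26 x 30 x 22 mm) rides on the ring, preset at the wanted angle: 0.3 to 0.62 rad counterclockwise of the base's +y axis. Held by friction: over about 25 N on the pin shifts it; stay below 20 N.
- knob (a joint): Angle of the orange clamp knob, rad; positive = counterclockwise from above = loosening. Range -0.5 to 2.0; starts near 0, tight. The clamp lets go (and bites again) somewhere from 0.7 to 1.4 rad, with the wear of its lining, different each time. It stays where it is left. With the clamp free it takes about 0.58 N m to turn; tightening adds about 0.4 N m per rad past the bite.
- knob_grip (a point): Grip point of the clamp knob, on its vertical axis, at z 98 mm. The knob is a T bar 66 mm long, 12 mm thick and 28 mm high (z 78 to 106 mm); at knob angle 0 the bar lies along the x axis of the base; below it is a hub 24 mm across. The axis stands at x 0, y -72 mm in the frame of the base. This point's x axis runs along the bar.
- clamp_screw: Clamp screw under the knob (12 mm steel rod, mostly hidden in the bracket) with a sprung pad that presses on the head's disc. Rises 3.5 mm per rad of the knob. From the first bite the squeeze grows about 100 N per rad of the knob: right is 0.3 to 0.6 rad past the bite (30 to 65 N). Found overtightened, 75 to 150 N. Over 80 N at the new angle is a fault. Origin on the knob's axis, z 0.
- slip_cup: Pale grey cup, 66 mm across and 66 mm high, loose beyond the fixture; a bystander. Origin: centre of its underside.
- dark_tile: Small tile with a dark glaze, 62 x 40 x 12 mm, loose beyond the fixture; a bystander. Origin: centre of its underside.
- red_pot: Orange-red glaze pot with white cap, 53 mm across, 61 mm high, loose on the right; a bystander. Origin: centre of its underside.
- rib: Wooden rib, 40 x 100 x 8 mm, lying loose on the right; a bystander. Origin: centre of its underside.
- angle_stop: The red angle stop itself (see point stop_face): origin on the swivel axis at the underside of the base; its pin lies on its own +y axis.

How it is judged:
On the way, in this order (a step that is already met when the one before it is completed fails the run):
1. the clamp is let go: it squeezes the head with less than 3 N (contact force between clamp_screw and head below 3 N), for 0.2 s.
2. with the clamp still free, the head's arm bears on the pin of the stop (contact force between head and angle_stop above 1 N and contact force between clamp_screw and head below 3 N), for 0.2 s.
At the end, for the whole second after the job is handed in: The clamp squeezes the head with 30 to 65 N, the head's arm lies against the stop's pin (gap under 2 mm), the stop is within 3 mm of where it was, the knob is at rest, and the bystanders are within 15 mm of where they stood (contact force between clamp_screw and head between 30 and 65 N and distance between head_edge and stop_face below 0.002 m and distance of stop_face from where it was at the start of the episode below 0.003 m and velocity of joint knob between -0.05 and 0.05 rad/s and distance of each of slip_cup, dark_tile, red_pot, rib from where it was at the start of the episode below 0.015 m); the robot touches nothing.
It fails at once if the arm is pressed on the stop with more than 20 N (contact force between head and angle_stop above 20 N).
It fails at once if the stop is shifted by more than 3 mm (distance of stop_face from where it was at the start of the episode above 0.003 m).
It fails at once if overtightened: with the head within 20 mm of the stop the clamp squeezes with more than 80 N (distance between head_edge and stop_face below 0.02 m and contact force between clamp_screw and head above 80 N).
It fails at once if the head is dragged round while clamped (over 0.15 rad/s under more than 20 N) (contact force between clamp_screw and head above 20 N and angular speed of head above 0.15 rad/s).
It fails at once if a bystander is moved by more than 15 mm (distance of any of slip_cup, dark_tile, red_pot, rib from where it was at the start of the episode above 0.015 m).
It also fails if it takes over 72 s, if anything falls off the work surface, if the arm or the gripper's body presses on something with over 40 N, if the wrist force passes 120 N, or if a joint passes its speed limit or range.

## Working session

There is one attempt and no reset: what is moved stays moved. The work goes in short steps, Python scripts to look and compute and a shell command to move; the robot and the scene stay as the last step left them, time stands still between calls to the robot, and variables do not carry over. Pictures are saved under pics/ and viewed, about 8 in all and at most 12, crops included, and the job is handed in when it is done.

```bash
mkdir -p pics
python3 - <<'E'
from plant import robot
import cv2,numpy as np
s=robot.read_state();print(s)
for n in("top","scene"):
    p,d=robot.read_camera(n);i=robot.camera_info(n);print(n,i)
    np.savez(f"{n}.npz",p=p,d=d,M=i["cam_to_world"],f=240/np.tan(np.radians(i["vertical_fov"]/2)),c=[i["cx"],i["cy"]])
    cv2.imwrite(f"pics/{n}0.png",p[:,:,::-1])
E
```

```text
{'t': 0.0, 'q': array([ 1.05257477e+00,  1.31198395e-01,  1.48925759e+00, -2.83078505e-05,
        1.52295781e+00, -8.53907648e-02]), 'dq': array([-2.28822075e-04, -1.42580239e-03, -4.07353566e-04, -5.89224727e-05,
       -4.64982541e-04, -5.83478738e-04]), 'joint_torque': array([-7.38884955e-04, -5.59816039e+01, -4.91774225e+01,  7.68667180e-02,
        3.49094742e-02, -1.23936193e-04]), 'tool_pos': array([0.25137569, 0.5441958 , 0.2175771 ]), 'orientation': array([-6.74481441e-01, -3.06780708e+00,  2.74409543e-03]), 'force': array([ 0.08807757,  0.26169027, -0.00699989]), 'wrist_torque': array([-0.01908527,  0.04361073,  0.00395536]), 'opening': 0.09271224651636442}
top {'vertical_fov': 48.959649186451706, 'cx': 319.304589917913, 'cy': 229.82052975522544, 'cam_to_world': array([[ 7.67155520e-04,  9.86285683e-01, -1.65045338e-01,
         4.40532076e-01],
       [-9.99784970e-01,  4.17663558e-03,  2.03117844e-02,
         2.22277503e-02],
       [ 2.07225564e-02,  1.64994266e-01,  9.86076806e-01,
         1.16514924e+00],
       [ 0.00000000e+00,  0.00000000e+00,  0.00000000e+00,
         1.00000000e+00]])}
scene {'vertical_fov': 55.179537282235096, 'cx': 318.0642243586451, 'cy': 238.38418552470176, 'cam_to_world': array([[-0.61331913,  0.35128829, -0.70741514,  0.00658165],
       [-0.78981528, -0.26641219,  0.55246391,  0.45296873],
       [ 0.00561008,  0.89756397,  0.44084855,  0.45337006],
       [ 0.        ,  0.        ,  0.        ,  1.        ]])}
```

View pics/top0.png

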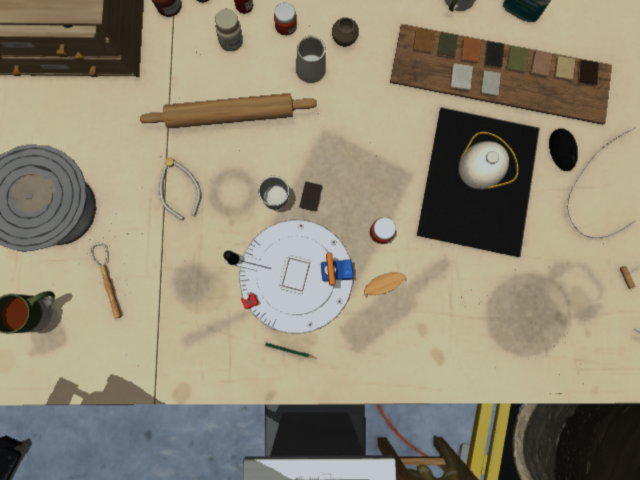

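View pics/scene0.png

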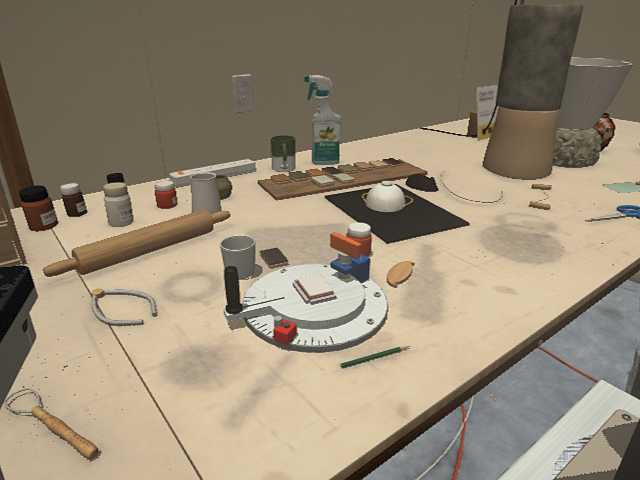

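Top view: base centre is about (296,277), orange knob (331,269), black handle top (231,258), red stop (250,301), cup (276,193), dark tile (311,196), pot (383,230), rib (385,284). The scene view agrees, with the head clockwise of the stop.

```bash
cat > h.py <<'E'
import numpy as np,cv2
def load(n):
    z=np.load(n+".npz");return z["p"],z["d"],z["M"],float(z["f"]),z["c"]
def ray(px,z,M,f,c):
    px=np.atleast_2d(px).astype(float)
    v=np.c_[(px[:,0]-c[0])/f,-(px[:,1]-c[1])/f,-np.ones(len(px))]@M[:3,:3].T
    o=M[:3,3];return o+v*((z-o[2])/v[:,2])[:,None]
def pts(mask,d,M,f,c):
    v,u=np.nonzero(mask&(d>0));D=d[v,u]
    return np.c_[(u-c[0])/f*D,-(v-c[1])/f*D,-D]@M[:3,:3].T+M[:3,3]
def hsv(p): return cv2.cvtColor(p,cv2.COLOR_RGB2HSV).astype(int)
E
python3 - <<'E'
from h import *
for n in("top","scene"):
    p,d,M,f,c=load(n);H=hsv(p);h,s,v=H[...,0],H[...,1],H[...,2]
    roi=np.zeros(h.shape,bool)
    if n=="top": roi[215:340,215:362]=1
    else: roi[225:350,215:395]=1
    for name,m in dict(orange=(h>5)&(h<16)&(s>180)&(v>120),red=((h<4)|(h>176))&(s>170)&(v>90),blue=(h>100)&(h<125)&(s>130),black=(v<45)).items():
        m=m&roi; P=pts(m,d,M,f,c)
        if len(P)==0: print(n,name,0);continue
        q=P[:,2]>np.percentile(P[:,2],95)-.008
        vv,uu=np.nonzero(m)
        print(n,name,len(P),"px",uu.mean(),vv.mean(),"mean",P.mean(0).round(4),"zmax",np.percentile(P[:,2],[5,50,95]).round(3),"topmean",P[q].mean(0).round(4))
        if name=="orange":
            T=P[q][:,:2];w,V=np.linalg.eigh(np.cov(T.T));print("  axis",V[:,1],np.ptp((T-T.mean(0))@V[:,1]), "mid",((T-T.mean(0))@V[:,1]).max(),((T-T.mean(0))@V[:,1]).min())
p,d,M,f,c=load("top");P=pts(np.ones(d.shape,bool),d,M,f,c)
q=(np.hypot(P[:,0]-.42,P[:,1]-.05)<.2)&(P[:,2]>.006)&(P[:,2]<.017);Q=P[q]
print(len(Q),Q.min(0),Q.max(0))
H=hsv(p);m=((H[...,1]<40)&(H[...,2]>150)).astype(np.uint8);m[:,:200]=0;m[:215]=0;m[340:]=0;m[:,365:]=0
cn=max(cv2.findContours(m,0,1)[0],key=cv2.contourArea)
hull=cv2.convexHull(cn)[:,0]
W=ray(hull,.012,M,f,c);print(cv2.minEnclosingCircle(W[:,:2].astype(np.float32)),cv2.fitEllipse(W[:,:2].astype(np.float32)*1000))
E
python3 - <<'E'
import cv2
a=cv2.imread('pics/top0.png')[215:345,205:405];cv2.imwrite('pics/crop0.png',cv2.resize(a,(800,520),interpolation=cv2.INTER_CUBIC))
E
```

```text
top orange 128 px 330.453125 268.90625 mean [ 0.5382 -0.0221  0.1055] zmax [0.102 0.105 0.109] topmean [ 0.5384 -0.0221  0.1055]
  axis [-0.99230173 -0.12384375] 0.06143479947231535 mid 0.030873506246236977 -0.030561293226078375
top red 104 px 249.90384615384616 301.1923076923077 mean [0.4757 0.1462 0.0336] zmax [0.03  0.034 0.037] topmean [0.4757 0.1462 0.0337]
top blue 371 px 339.9731182795699 269.7930107526882 mean [ 0.5408 -0.0442  0.0574] zmax [0.054 0.058 0.061] topmean [ 0.5411 -0.0439  0.0576]
top black 138 px 231.13669064748203 257.2517985611511 mean [0.5637 0.1813 0.0823] zmax [0.035 0.097 0.108] topmean [0.5659 0.1838 0.1054]
scene orange 82 px 345.9512195121951 238.2560975609756 mean [ 0.5408 -0.0257  0.1026] zmax [0.103 0.105 0.106] topmean [ 0.5382 -0.0212  0.1048]
  axis [-0.99321215 -0.11631695] 0.06295892417212987 mid 0.030970434010670893 -0.03198849016145897
scene red 170 px 283.7529411764706 329.3411764705882 mean [0.4729 0.1523 0.0311] zmax [0.017 0.033 0.034] topmean [0.4729 0.151  0.0329]
scene blue 92 px 350.8817204301075 261.10752688172045 mean [ 0.5349 -0.0341  0.057 ] zmax [0.056 0.057 0.058] topmean [ 0.5349 -0.0341  0.057 ]
scene black 401 px 244.69900497512438 288.2412935323383 mean [0.567  0.1536 0.0593] zmax [0.004 0.059 0.101] topmean [0.5621 0.1881 0.0999]
3479 [ 0.26781246 -0.13885056  0.00600293] [0.61939693 0.2428962  0.01699892]
((0.533252477645874, 0.053474683314561844), 0.12735876441001892) ((532.9779663085938, 50.81843566894531), (248.0030975341797, 249.29762268066406), 160.1277618408203)
```

View pics/crop0.png

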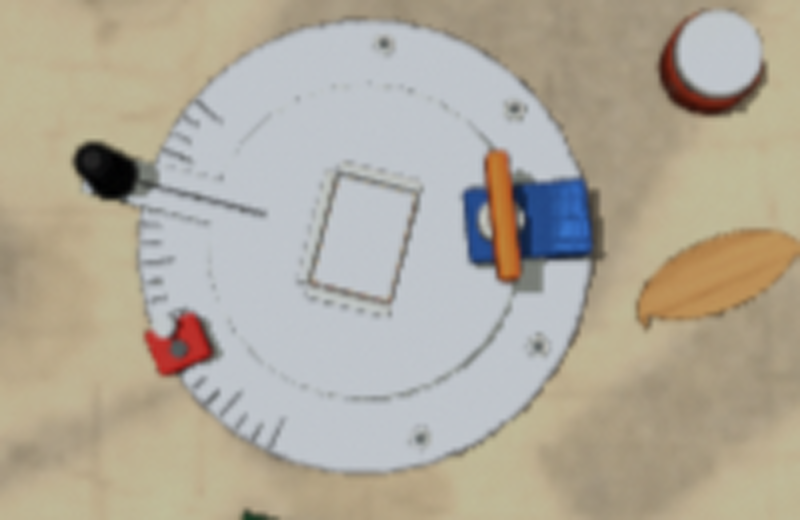

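The crop shows the bar nearly vertical (centre (503,216)), the pin at (178,348) and the handle top at (95,165). Base is at about (0.533, 0.051) and knob at (0.538, -0.022), which puts base yaw at about 0.07. I'll turn the jaws about 2.59 rad first, so joint 6 has room for loosening.

```bash
python3 -m pendant '[{"translation":[0,0,0],"twist":[0,0,0.15],"grip":1},{"translation":[0,0,0],"twist":[0,0,0.15],"grip":1},{"translation":[0,0,0],"twist":[0,0,0.15],"grip":1},{"translation":[0,0,0],"twist":[0,0,0.15],"grip":1},{"translation":[0,0,0],"twist":[0,0,0.15],"grip":1},{"translation":[0,0,0],"twist":[0,0,0.15],"grip":1},{"translation":[0,0,0],"twist":[0,0,0.15],"grip":1},{"translation":[0,0,0],"twist":[0,0,0.15],"grip":1},{"translation":[0,0,0],"twist":[0,0,0.15],"grip":1},{"translation":[0,0,0],"twist":[0,0,0.15],"grip":1}]'
cat > go.py <<'E'
# prints remaining shift in tool axes (mm) and yaw to turn about tool z; args: x y z [jaw yaw]
import sys,numpy as np
from plant import robot
from scipy.spatial.transform import Rotation as R
a=[float(x) for x in sys.argv[1:]];s=robot.read_state();A=R.from_rotvec(s["orientation"])
Y=A.as_matrix()[:,1];Z=A.as_matrix()[:,2];yaw=np.arctan2(Y[1],Y[0])
print("t",s["t"],"pos",s["tool_pos"].round(4),"yaw",yaw.round(3),"Z",Z.round(3),"q",s["q"].round(2),"F",s["force"].round(1),"T",s["wrist_torque"].round(2),"op",round(s["opening"],4))
if len(a)>=3:
    d=A.inv().apply(np.array(a[:3])-s["tool_pos"])*1000;print("shift mm",d.round(1))
    tilt=A.inv().apply(np.cross(Z,[0,0,-1]));print("tilt fix",tilt.round(3))
if len(a)>3: print("twist z",((yaw-a[3]+np.pi)%(2*np.pi)-np.pi).round(3))
E
python3 go.py 0.538 -0.022 0.2 -1.45
```

```text
t: 1.1
tool_pos: [0.2495, 0.5411, 0.2112]
orientation: [2.586, 1.774, -0.018]
force: [-1.7, 0.1, 0.3]
opening: 0.0928
t 1.1 pos [0.2495 0.5411 0.2112] yaw -0.368 Z [-0.006 -0.011 -1.   ] q [1.05 0.14 1.5  0.   1.52 1.42] F [-1.7  0.1  0.3] T [-0.05  0.09 -0.03] op 0.0928
shift mm [-421.4  471.8   15.6]
tilt fix [-0.002  0.013 -0.   ]
twist z 1.082
```

```bash
python3 -m pendant '[{"translation":[-32,36,-1],"twist":[0,0,0],"grip":1},{"translation":[-32,36,-1],"twist":[0,0,0],"grip":1},{"translation":[-32,36,-1],"twist":[0,0,0],"grip":1},{"translation":[-32,36,-1],"twist":[0,0,0],"grip":1},{"translation":[-32,36,-1],"twist":[0,0,0],"grip":1},{"translation":[-32,36,-1],"twist":[0,0,0],"grip":1},{"translation":[-32,36,-1],"twist":[0,0,0],"grip":1},{"translation":[-32,36,-1],"twist":[0,0,0],"grip":1},{"translation":[-32,36,-1],"twist":[0,0,0],"grip":1},{"translation":[-32,36,-1],"twist":[0,0,0],"grip":1}]'
python3 go.py 0.538 -0.022 0.2 -1.45
```

```text
t: 2.1
tool_pos: [0.4692, 0.0995, 0.2193]
orientation: [2.584, 1.777, -0.03]
force: [0.9, -0.1, -0.2]
opening: 0.0927
t 2.1 pos [0.4692 0.0995 0.2193] yaw -0.366 Z [-0.012 -0.016 -1.   ] q [ 0.11 -0.18  1.8  -0.01  1.54  0.48] F [ 0.9 -0.1 -0.2] T [-0.02  0.13 -0.02] op 0.0927
shift mm [-88.5 107.8  20.4]
tilt fix [-0.006  0.019  0.   ]
twist z 1.084
```

```bash
python3 -m pendant '[{"translation":[-29,36,5],"twist":[0,0.01,0],"grip":1},{"translation":[-29,36,5],"twist":[0,0.01,0],"grip":1},{"translation":[-29,36,5],"twist":[0,0,0],"grip":1},{"translation":[0,0,0],"twist":[0,0,0.15],"grip":1},{"translation":[0,0,0],"twist":[0,0,0.15],"grip":1},{"translation":[0,0,0],"twist":[0,0,0.15],"grip":1},{"translation":[0,0,0],"twist":[0,0,0.15],"grip":1},{"translation":[0,0,0],"twist":[0,0,0.15],"grip":1},{"translation":[0,0,0],"twist":[0,0,0.15],"grip":1},{"translation":[0,0,0],"twist":[0,0,0.15],"grip":1}]'
python3 go.py 0.538 -0.022 0.2 -1.45
python3 - <<'E'
from h import *
from plant import robot
i=robot.camera_info("wrist");p,d=robot.read_camera("wrist");M=i["cam_to_world"];f=240/np.tan(np.radians(i["vertical_fov"]/2));c=[i["cx"],i["cy"]]
np.savez("wrist.npz",p=p,d=d,M=M,f=f,c=c);cv2.imwrite("pics/w1.png",p[:,:,::-1])
H=hsv(p);h,s,v=H[...,0],H[...,1],H[...,2]
m=(h>5)&(h<16)&(s>180)&(v>120);P=pts(m,d,M,f,c);P=P[P[:,2]>.095]
r=cv2.minAreaRect((P[:,:2]*1000).astype(np.float32));print(len(P),r,P.mean(0),P[:,2].max())
E
```

```text
t: 3.1
tool_pos: [0.5396, -0.0347, 0.1983]
orientation: [-3.128, -0.233, 0.019]
force: [-0.0, -0.1, -0.4]
opening: 0.0929
t 3.1 pos [ 0.5396 -0.0347  0.1983] yaw -1.422 Z [-0.013  0.004 -1.   ] q [-0.16 -0.01  1.67  0.    1.49  1.26] F [-0.  -0.1 -0.4] T [ 0.03  0.1  -0.01] op 0.0929
shift mm [  0.3 -12.8  -1.6]
tilt fix [-0.006  0.012  0.   ]
twist z 0.028
298 ((543.1093139648438, -21.0896053314209), (56.05385208129883, 9.89366340637207), 8.865588188171387) [ 0.55546017 -0.02060457  0.10575111] 0.1077778906332364
```

View pics/w1.png

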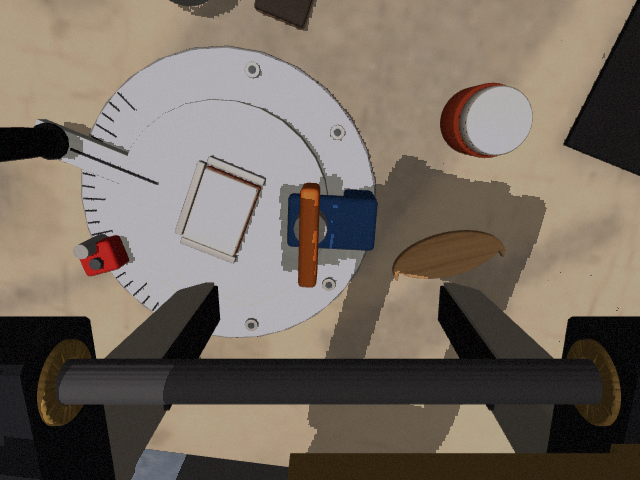

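The wrist view shows the bar (310,185)-(308,285) aligned with the jaws, offset towards the left finger as computed (-13 mm along tool y). Next I'll correct, descend and close.

```bash
python3 -m pendant '[{"translation":[0,-13,0],"twist":[0,0.012,0],"grip":1},{"translation":[0,0,20],"twist":[0,0,0],"grip":1},{"translation":[0,0,20],"twist":[0,0,0],"grip":1},{"translation":[0,0,20],"twist":[0,0,0],"grip":1},{"translation":[0,0,20],"twist":[0,0,0],"grip":1},{"translation":[0,0,10],"twist":[0,0,0],"grip":1},{"translation":[0,0,0],"twist":[0,0,0],"grip":1},{"translation":[0,0,0],"twist":[0,0,0],"grip":1},{"translation":[0,0,0],"twist":[0,0,0],"grip":1},{"translation":[0,0,0],"twist":[0,0,0],"grip":1}]'
python3 go.py 0.5385 -0.0215 0.082 -1.43
```

```text
t: 4.15
tool_pos: [0.5378, -0.0208, 0.1064]
orientation: [-3.126, -0.251, -0.001]
force: [0.5, -0.4, -0.1]
opening: 0.0931
t 4.15 pos [ 0.5378 -0.0208  0.1064] yaw -1.411 Z [ 0.     0.006 -1.   ] q [-0.14  0.05  1.79  0.01  1.31  1.27] F [ 0.5 -0.4 -0.1] T [ 0.01  0.13 -0.04] op 0.0931
shift mm [ 0.6  0.9 24.3]
tilt fix [-0.006 -0.001 -0.   ]
twist z 0.019
```

```bash
python3 -m pendant '[{"translation":[0.6,1,12],"twist":[0,0,0.015],"grip":1},{"translation":[0,0,9],"twist":[0,0,0],"grip":1},{"translation":[0,0,0],"twist":[0,0,0],"grip":1},{"translation":[0,0,0],"twist":[0,0,0],"grip":-1},{"translation":[0,0,0],"twist":[0,0,0],"grip":-1},{"translation":[0,0,0],"twist":[0,0,0],"grip":-1},{"translation":[0,0,0],"twist":[0,0,0],"grip":-1},{"translation":[0,0,0],"twist":[0,0,0],"grip":-1},{"translation":[0,0,0],"twist":[0,0,0],"grip":-1},{"translation":[0,0,0],"twist":[0,0,0],"grip":-1}]' 60
python3 go.py 0.5385 -0.0215 0.082 -1.43
```

```text
t: 5.15
tool_pos: [0.5401, -0.0219, 0.0856]
orientation: [-3.128, -0.226, -0.006]
force: [0.2, -0.2, 0.0]
opening: 0.0415
t 5.15 pos [ 0.5401 -0.0219  0.0856] yaw -1.427 Z [ 0.004  0.005 -1.   ] q [-0.14  0.07  1.8   0.01  1.27  1.29] F [ 0.2 -0.2  0. ] T [0.04 0.14 0.02] op 0.0415
shift mm [-1.5 -0.6  3.6]
tilt fix [-0.005 -0.004  0.   ]
twist z 0.003
```

```bash
python3 -m pendant '[{"translation":[-1,0,2],"twist":[0,0,0],"grip":-1},{"translation":[0,0,0],"twist":[0,0,0],"grip":-1},{"translation":[0,0,0],"twist":[0,0,0],"grip":-1},{"translation":[0,0,0],"twist":[0,0,0],"grip":-1},{"translation":[0,0,0],"twist":[0,0,0],"grip":-1},{"translation":[0,0,0],"twist":[0,0,0],"grip":-1},{"translation":[0,0,0],"twist":[0,0,0],"grip":-1},{"translation":[0,0,0],"twist":[0,0,0],"grip":-1},{"translation":[0,0,0],"twist":[0,0,0],"grip":-1},{"translation":[0,0,0],"twist":[0,0,0],"grip":-1}]' 60
python3 go.py 0.5385 -0.0215 0.082 -1.43
```

```text
t: 6.15
tool_pos: [0.5389, -0.0209, 0.0834]
orientation: [-3.127, -0.227, -0.006]
force: [0.4, 0.5, 0.5]
opening: 0.0116
t 6.15 pos [ 0.5389 -0.0209  0.0834] yaw -1.426 Z [ 0.003  0.007 -1.   ] q [-0.14  0.07  1.8   0.01  1.26  1.28] F [0.4 0.5 0.5] T [-0.04  0.17  0.05] op 0.0116
shift mm [-0.4  0.5  1.4]
tilt fix [-0.006 -0.004 -0.   ]
twist z 0.004
```

```bash
python3 -m pendant '[{"translation":[0,0,-0.3],"twist":[0,0,-0.08],"grip":-1},{"translation":[0,0,-0.3],"twist":[0,0,-0.08],"grip":-1},{"translation":[0,0,-0.3],"twist":[0,0,-0.08],"grip":-1},{"translation":[0,0,-0.3],"twist":[0,0,-0.08],"grip":-1},{"translation":[0,0,-0.3],"twist":[0,0,-0.08],"grip":-1},{"translation":[0,0,0],"twist":[0,0,-0.08],"grip":-1},{"translation":[0,0,0],"twist":[0,0,-0.08],"grip":-1},{"translation":[0,0,0],"twist":[0,0,0],"grip":-1},{"translation":[0,0,0],"twist":[0,0,0],"grip":-1},{"translation":[0,0,0],"twist":[0,0,0],"grip":-1}]' 60
python3 go.py 0.5389 -0.0209 0.085 -1.43
```

```text
t: 7.15
tool_pos: [0.5389, -0.021, 0.0834]
orientation: [-2.935, -1.102, -0.01]
force: [-0.6, 1.5, 1.2]
opening: 0.0115
t 7.15 pos [ 0.5389 -0.021   0.0834] yaw -0.852 Z [ 0.003  0.008 -1.   ] q [-0.14  0.07  1.8   0.01  1.26  0.71] F [-0.6  1.5  1.2] T [-0.1   0.26 -0.09] op 0.0115
shift mm [ 0.1 -0.1 -1.6]
tilt fix [-0.004 -0.008  0.   ]
twist z 0.578
```

```bash
R='go.py'; for i in 1; do python3 -m pendant '[{"translation":[0,0,0],"twist":[0,0,-0.02],"grip":-1},{"translation":[0,0,0],"twist":[0,0,-0.02],"grip":-1},{"translation":[0,0,0],"twist":[0,0,-0.02],"grip":-1},{"translation":[0,0,0],"twist":[0,0,-0.02],"grip":-1},{"translation":[0,0,0],"twist":[0,0,-0.02],"grip":-1},{"translation":[0,0,0],"twist":[0,0,-0.02],"grip":-1},{"translation":[0,0,0],"twist":[0,0,-0.02],"grip":-1},{"translation":[0,0,0],"twist":[0,0,-0.02],"grip":-1},{"translation":[0,0,0],"twist":[0,0,-0.02],"grip":-1},{"translation":[0,0,0],"twist":[0,0,-0.02],"grip":-1}]' >/dev/null; python3 go.py;done
python3 -m pendant '[{"translation":[0,0,0],"twist":[0,0,-0.02],"grip":-1},{"translation":[0,0,0],"twist":[0,0,-0.02],"grip":-1},{"translation":[0,0,0],"twist":[0,0,-0.02],"grip":-1},{"translation":[0,0,0],"twist":[0,0,-0.02],"grip":-1},{"translation":[0,0,0],"twist":[0,0,-0.02],"grip":-1},{"translation":[0,0,0],"twist":[0,0,-0.02],"grip":-1},{"translation":[0,0,0],"twist":[0,0,-0.02],"grip":-1},{"translation":[0,0,0],"twist":[0,0,-0.02],"grip":-1},{"translation":[0,0,0],"twist":[0,0,-0.02],"grip":-1},{"translation":[0,0,0],"twist":[0,0,-0.02],"grip":-1}]' >/dev/null; python3 go.py
python3 -c "
from plant import robot
print(robot.read_state()['joint_torque'].round(3))"
```

```text
t 8.15 pos [ 0.539  -0.0211  0.0834] yaw -0.639 Z [ 0.004  0.008 -1.   ] q [-0.14  0.07  1.8   0.01  1.26  0.5 ] F [-0.5  1.4  0.1] T [-0.02  0.23 -0.46] op 0.0114
t 9.15 pos [ 0.539  -0.0211  0.0834] yaw -0.421 Z [ 0.004  0.008 -1.   ] q [-0.14  0.07  1.8   0.01  1.26  0.28] F [0.2 1.2 0.5] T [ 0.02  0.19 -0.57] op 0.0117
[-2.0000e-03 -4.9458e+01 -4.5581e+01 -2.4700e-01 -8.2000e-02 -8.8000e-02]
```

```bash
python3 -m pendant '[{"translation":[0,0,0],"twist":[0,0,-0.02],"grip":-1},{"translation":[0,0,0],"twist":[0,0,-0.02],"grip":-1},{"translation":[0,0,0],"twist":[0,0,-0.02],"grip":-1},{"translation":[0,0,0],"twist":[0,0,-0.02],"grip":-1},{"translation":[0,0,0],"twist":[0,0,-0.02],"grip":-1},{"translation":[0,0,0],"twist":[0,0,-0.02],"grip":-1},{"translation":[0,0,0],"twist":[0,0,-0.02],"grip":-1},{"translation":[0,0,0],"twist":[0,0,-0.02],"grip":-1},{"translation":[0,0,0],"twist":[0,0,-0.02],"grip":-1},{"translation":[0,0,0],"twist":[0,0,-0.02],"grip":-1}]' >/dev/null; python3 go.py
python3 -m pendant '[{"translation":[0,0,0],"twist":[0,0,-0.02],"grip":-1},{"translation":[0,0,0],"twist":[0,0,-0.02],"grip":-1},{"translation":[0,0,0],"twist":[0,0,-0.02],"grip":-1},{"translation":[0,0,0],"twist":[0,0,-0.02],"grip":-1},{"translation":[0,0,0],"twist":[0,0,-0.02],"grip":-1},{"translation":[0,0,0],"twist":[0,0,-0.02],"grip":-1},{"translation":[0,0,0],"twist":[0,0,-0.02],"grip":-1},{"translation":[0,0,0],"twist":[0,0,-0.02],"grip":-1},{"translation":[0,0,0],"twist":[0,0,-0.02],"grip":-1},{"translation":[0,0,0],"twist":[0,0,-0.02],"grip":-1}]' >/dev/null; python3 go.py
python3 -m pendant '[{"translation":[0,0,0],"twist":[0,0,-0.02],"grip":-1},{"translation":[0,0,0],"twist":[0,0,-0.02],"grip":-1},{"translation":[0,0,0],"twist":[0,0,-0.02],"grip":-1},{"translation":[0,0,0],"twist":[0,0,-0.02],"grip":-1},{"translation":[0,0,0],"twist":[0,0,-0.02],"grip":-1},{"translation":[0,0,0],"twist":[0,0,-0.02],"grip":-1},{"translation":[0,0,0],"twist":[0,0,-0.02],"grip":-1},{"translation":[0,0,0],"twist":[0,0,-0.02],"grip":-1},{"translation":[0,0,0],"twist":[0,0,-0.02],"grip":-1},{"translation":[0,0,0],"twist":[0,0,-0.02],"grip":-1}]' >/dev/null; python3 go.py
```

```text
t 10.15 pos [ 0.5391 -0.0211  0.0835] yaw -0.203 Z [ 0.004  0.008 -1.   ] q [-0.14  0.07  1.8   0.01  1.26  0.06] F [0.3 0.5 0.2] T [-0.01  0.19 -0.6 ] op 0.0118
t 11.15 pos [ 0.5391 -0.0211  0.0834] yaw 0.015 Z [ 0.004  0.008 -1.   ] q [-0.14  0.07  1.8   0.01  1.26 -0.16] F [ 0.4  1.  -0.6] T [-0.09  0.28 -0.57] op 0.0116
t 12.15 pos [ 0.5392 -0.0211  0.0834] yaw 0.233 Z [ 0.004  0.008 -1.   ] q [-0.14  0.07  1.8   0.01  1.26 -0.38] F [1.7 1.2 0.2] T [-0.11  0.17 -0.57] op 0.0114
```

The torque plateaus near 0.58 N m, and at yaw -0.64 it was 0.46, so the bite is at about yaw -0.35. The clamp is now free with margin. Next I'll release, rise and go to the handle.

```bash
python3 -m pendant '[{"translation":[0,0,0],"twist":[0,0,0],"grip":1},{"translation":[0,0,0],"twist":[0,0,0],"grip":1},{"translation":[0,0,0],"twist":[0,0,0],"grip":1},{"translation":[0,0,0],"twist":[0,0,0],"grip":1},{"translation":[0,0,-20],"twist":[0,0,0],"grip":1},{"translation":[0,0,-20],"twist":[0,0,0],"grip":1},{"translation":[0,0,-20],"twist":[0,0,0],"grip":1},{"translation":[0,0,-10],"twist":[0,0,0],"grip":1},{"translation":[0,0,0],"twist":[0,0,0],"grip":1},{"translation":[0,0,0],"twist":[0,0,0],"grip":1}]' ; python3 go.py 0.5665 0.187 0.15
```

```text
t: 13.15
tool_pos: [0.5376, -0.022, 0.154]
orientation: [-1.942, -2.464, -0.01]
force: [-0.5, -0.1, 0.3]
opening: 0.0872
t 13.15 pos [ 0.5376 -0.022   0.154 ] yaw 0.236 Z [ 0.001  0.008 -1.   ] q [-0.14  0.    1.74  0.01  1.4  -0.38] F [-0.5 -0.1  0.3] T [-0.06  0.04 -0.01] op 0.0872
shift mm [196.4  76.9   5.6]
tilt fix [ 0.003 -0.007 -0.   ]
```

```bash
python3 -m pendant '[{"translation":[39,15,0],"twist":[0,0,0],"grip":1},{"translation":[39,15,0],"twist":[0,0,0],"grip":1},{"translation":[39,15,0],"twist":[0,0,0],"grip":1},{"translation":[39,15,0],"twist":[0,0,0],"grip":1},{"translation":[30,12,0],"twist":[0,-0.007,0],"grip":1},{"translation":[0,0,0],"twist":[0,0,0],"grip":1},{"translation":[0,0,0],"twist":[0,0,0],"grip":1},{"translation":[0,0,0],"twist":[0,0,0],"grip":1},{"translation":[0,0,0],"twist":[0,0,0],"grip":1},{"translation":[0,0,0],"twist":[0,0,0],"grip":1}]' >/dev/null; python3 go.py 0.5665 0.187 0.066
python3 - <<'E'
from h import *
from plant import robot
for n in("wrist","top"):
    i=robot.camera_info(n);p,d=robot.read_camera(n);M=i["cam_to_world"];f=240/np.tan(np.radians(i["vertical_fov"]/2));c=[i["cx"],i["cy"]]
    np.savez(n+"2.npz",p=p,d=d,M=M,f=f,c=c)
p,d,M,f,c=load("wrist2");cv2.imwrite("pics/w2.png",p[:,:,::-1])
P=pts(hsv(p)[...,2]<45,d,M,f,c);q=(P[:,2]>.085)&(P[:,2]<.112)&(np.hypot(P[:,0]-.5665,P[:,1]-.187)<.04);print(q.sum(),P[q].mean(0) if q.any() else 0)
E
```

```text
t 14.15 pos [0.5602 0.178  0.1438] yaw 0.23 Z [-0.011 -0.003 -1.   ] q [ 0.22  0.16  1.6  -0.    1.4  -0.01] F [-0.5  0.1  0. ] T [-0.09  0.03 -0.  ] op 0.0932
shift mm [ 7.4  9.1 77.7]
tilt fix [-0.012  0.     0.   ]
1515 [0.56499896 0.189668   0.10300541]
```

View pics/w2.png

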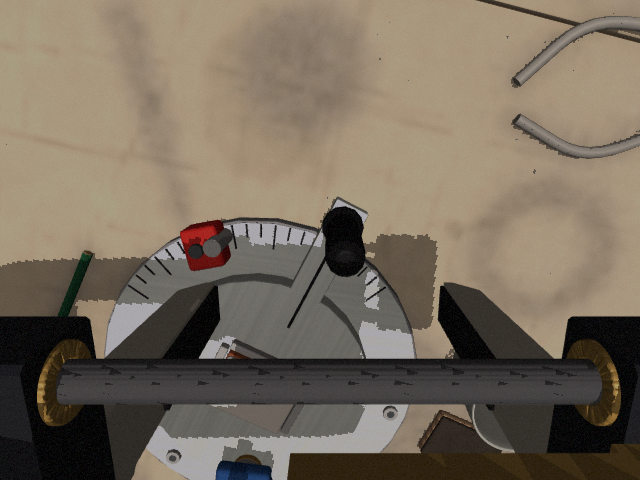

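The wrist view shows the handle post between the fingers (base (345,222), top (345,255)), with the stop and pin at (205,245). Now I'll descend on the handle and close lightly.

```bash
python3 -m pendant '[{"translation":[8,8,0],"twist":[-0.012,0,0],"grip":1},{"translation":[0,0,25],"twist":[0,0,0],"grip":1},{"translation":[0,0,25],"twist":[0,0,0],"grip":1},{"translation":[0,0,20],"twist":[0,0,0],"grip":-1},{"translation":[0,0,6],"twist":[0,0,0],"grip":-1},{"translation":[0,0,0],"twist":[0,0,0],"grip":-1},{"translation":[0,0,0],"twist":[0,0,0],"grip":-1},{"translation":[0,0,0],"twist":[0,0,0],"grip":-1},{"translation":[0,0,0],"twist":[0,0,0],"grip":-1},{"translation":[0,0,0],"twist":[0,0,0],"grip":-1}]' 10 >/dev/null; python3 go.py 0.5655 0.188 0.066
python3 - <<'E'
from h import *
p,d,M,f,c=load("top")
print("pin",ray([[249.5,302]],.046,M,f,c))
E
```

```text
t 15.25 pos [0.5736 0.1906 0.0729] yaw 0.227 Z [ 0.016  0.004 -1.   ] q [0.24 0.24 1.64 0.   1.25 0.01] F [0.5 0.3 0.4] T [-0.01  0.07 -0.05] op 0.0417
shift mm [-0.7 -8.6  6.8]
tilt fix [ 0.017 -0.001  0.   ]
pin [[0.47360691 0.14561937 0.046     ]]
```

```bash
python3 -m pendant '[{"translation":[-1,-8,4],"twist":[0.015,0,0],"grip":-1},{"translation":[0,0,0],"twist":[0,0,0],"grip":-1},{"translation":[0,0,0],"twist":[0,0,0],"grip":-1},{"translation":[0,0,0],"twist":[0,0,0],"grip":-1},{"translation":[0,0,0],"twist":[0,0,0],"grip":-1},{"translation":[0,0,0],"twist":[0,0,0],"grip":-1},{"translation":[0,0,0],"twist":[0,0,0],"grip":-1},{"translation":[0,0,0],"twist":[0,0,0],"grip":-1},{"translation":[0,0,0],"twist":[0,0,0],"grip":-1},{"translation":[0,0,0],"twist":[0,0,0],"grip":-1}]' 10 >/dev/null; python3 go.py 0.5655 0.188 0.066
python3 - <<'E'
from h import *
b=np.array([.533,.051])
pin=np.array([.4736,.1456])-b;a=np.arctan2(-pin[0],pin[1]);print(np.hypot(*pin),a)
home=a-np.arcsin(18/115)
from plant import robot
p=robot.read_state()["tool_pos"][:2]-b;a0=np.arctan2(-p[0],p[1]);r=np.hypot(*p);print("now",a0,r,"home",home,"handle home",b+r*np.array([-np.sin(home),np.cos(home)]))
for t in np.linspace(a0,home,6):print(t.round(3),(b+.14*np.array([-np.sin(t),np.cos(t)])).round(4))
E
```

```text
t 16.25 pos [0.5664 0.1878 0.0698] yaw 0.227 Z [ 0.002  0.001 -1.   ] q [0.23 0.24 1.65 0.   1.25 0.01] F [ 1.1 -0.2  0.4] T [-0.01  0.06 -0.01] op 0.0213
shift mm [ 0.4 -0.9  3.8]
tilt fix [ 0.003 -0.001  0.   ]
0.11170282001811774 0.5606869949828056
now -0.23961145586761132 0.14080281426809574 home 0.4035189997121559 handle home [0.47771277 0.18049423]
-0.24 [0.5662 0.187 ]
-0.111 [0.5485 0.1901]
0.018 [0.5305 0.191 ]
0.146 [0.5126 0.1895]
0.275 [0.495  0.1857]
0.404 [0.478  0.1798]
```

```bash
python3 -m pendant '[{"translation":[2.3,-5.5,0],"twist":[0,0,0],"grip":-1},{"translation":[2.3,-5.5,0],"twist":[0,0,0],"grip":-1},{"translation":[2.3,-5.5,0],"twist":[0,0,0],"grip":-1},{"translation":[1.6,-5.8,0],"twist":[0,0,0],"grip":-1},{"translation":[1.6,-5.8,0],"twist":[0,0,0],"grip":-1},{"translation":[1.6,-5.8,0],"twist":[0,0,0],"grip":-1},{"translation":[0.9,-5.9,0],"twist":[0,0,0],"grip":-1},{"translation":[0.9,-5.9,0],"twist":[0,0,0],"grip":-1},{"translation":[0.9,-5.9,0],"twist":[0,0,0],"grip":-1},{"translation":[0,0,0],"twist":[0,0,0],"grip":-1}]' 10 >/dev/null; python3 go.py 0.4842 0.182 0.07
```

```text
t 17.25 pos [0.5089 0.1946 0.0699] yaw 0.229 Z [ 0.006  0.007 -1.   ] q [0.27 0.1  1.8  0.01 1.23 0.04] F [ 1.4  2.4 -1.2] T [0.16 0.21 0.11] op 0.0219
shift mm [ -6.6 -26.9  -0.4]
tilt fix [ 0.007 -0.006 -0.   ]
```

```bash
python3 -m pendant '[{"translation":[-1.5,-3,0],"twist":[0,0,0],"grip":-1},{"translation":[-1.5,-3,0],"twist":[0,0,0],"grip":-1},{"translation":[-1,-3,0],"twist":[0,0,0],"grip":-1},{"translation":[-1,-3,0],"twist":[0,0,0],"grip":-1},{"translation":[-1,-3,0],"twist":[0,0,0],"grip":-1},{"translation":[-1,-2,0],"twist":[0,0,0],"grip":-1},{"translation":[0,-2,0],"twist":[0,0,0],"grip":-1},{"translation":[0,0,0],"twist":[0,0,0],"grip":-1},{"translation":[0,0,0],"twist":[0,0,0],"grip":-1},{"translation":[0,0,0],"twist":[0,0,0],"grip":-1}]' 10 >/dev/null; python3 go.py 0.4777 0.1805 0.07
```

```text
t 18.25 pos [0.4957 0.1906 0.0702] yaw 0.228 Z [ 0.017  0.022 -1.   ] q [0.26 0.05 1.86 0.02 1.22 0.02] F [ 1.2  3.8 -1.4] T [ 0.47  0.17 -0.  ] op 0.0219
shift mm [ -5.7 -19.8  -0.3]
tilt fix [ 0.022 -0.018  0.   ]
```

```bash
python3 -m pendant '[{"translation":[-2,-2,0],"twist":[0.011,-0.009,0],"grip":-1},{"translation":[-2,-2,0],"twist":[0.011,-0.009,0],"grip":-1},{"translation":[-2,-2,0],"twist":[0,0,0],"grip":-1},{"translation":[0,-2,0],"twist":[0,0,0],"grip":-1},{"translation":[0,-2,0],"twist":[0,0,0],"grip":-1},{"translation":[0,-2,0],"twist":[0,0,0],"grip":-1},{"translation":[0,0,0],"twist":[0,0,0],"grip":-1},{"translation":[0,0,0],"twist":[0,0,0],"grip":-1},{"translation":[0,0,0],"twist":[0,0,0],"grip":-1},{"translation":[0,0,0],"twist":[0,0,0],"grip":-1}]' 5 >/dev/null; python3 go.py 0.4777 0.1805 0.07
```

```text
t 19.25 pos [0.497  0.185  0.0733] yaw 0.227 Z [ 0.025  0.007 -1.   ] q [0.26 0.04 1.86 0.   1.22 0.03] F [ 2.2  3.7 -0.8] T [ 0.58  0.01 -0.04] op 0.0226
shift mm [ -0.  -19.9   2.8]
tilt fix [ 0.026 -0.001  0.   ]
```

Run:
```python
from h import *
from plant import robot
p,d=robot.read_camera("scene");cv2.imwrite("pics/s3.png",cv2.resize(p[220:370,190:410,::-1],(800,545),interpolation=cv2.INTER_CUBIC))
```

```text
(no output)
```

View pics/s3.png

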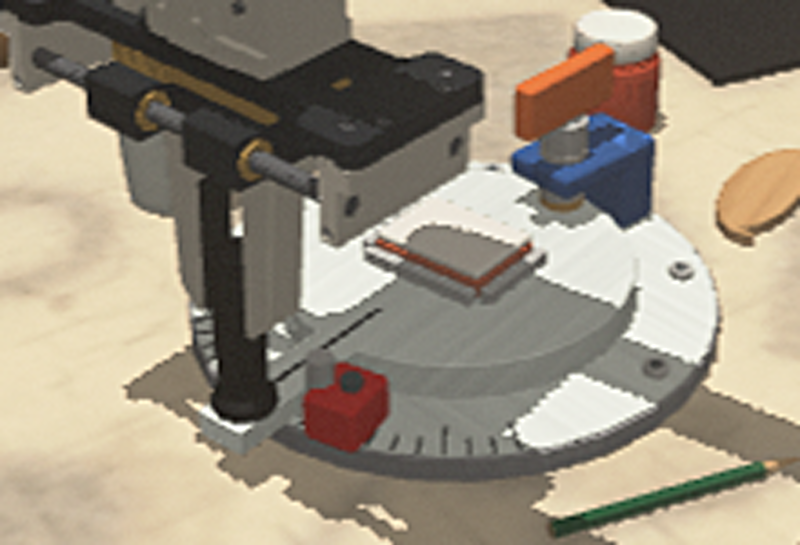

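The arm looks to be at the pin already. The silver pin is at (320,368); what I had measured was the dark bolt at (350,380). I'll check the red centroid and the wrist view.

Run:
```python
from h import *
from plant import robot
p0=load("scene")[0]
p,d=robot.read_camera("scene")
for q in(p0,p):
    H=hsv(q);m=((H[...,0]<4)|(H[...,0]>176))&(H[...,1]>150)&(H[...,2]>60);m[:300]=0;m[:,:260]=0;m[350:]=0;m[:,320:]=0
    v,u=np.nonzero(m);print(len(u),u.min(),u.max(),v.min(),v.max())
p,d=robot.read_camera("wrist");cv2.imwrite("pics/w3.png",p[:,:,::-1])
```

```text
310 274 295 320 343
352 274 295 320 343
```

View pics/w3.png

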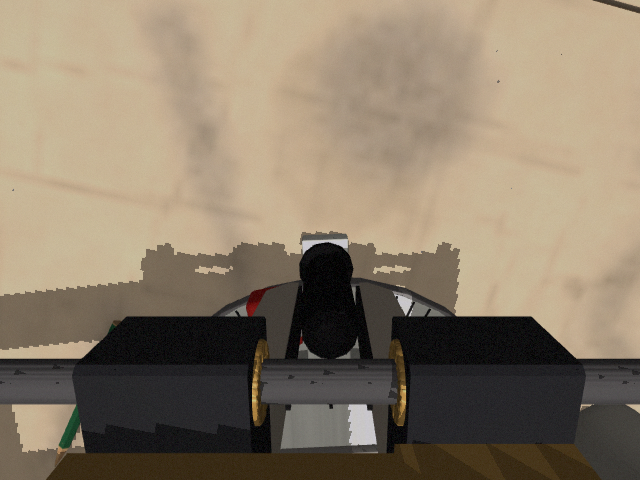

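```bash
python3 -m pendant '[{"translation":[0,0,3],"twist":[0.02,0,0],"grip":-1},{"translation":[0,-2,0],"twist":[0,0,0],"grip":-1},{"translation":[0,-2,0],"twist":[0,0,0],"grip":-1},{"translation":[0,-3,0],"twist":[0,0,0],"grip":-1},{"translation":[0,-3,0],"twist":[0,0,0],"grip":-1},{"translation":[0,-3,0],"twist":[0,0,0],"grip":-1},{"translation":[0,-3,0],"twist":[0,0,0],"grip":-1},{"translation":[0,-3,0],"twist":[0,0,0],"grip":-1},{"translation":[0,-3,0],"twist":[0,0,0],"grip":-1},{"translation":[0,-3,0],"twist":[0,0,0],"grip":-1}]' 5 >/dev/null; python3 go.py 0.4777 0.1805 0.07
```

```text
t 20.4 pos [0.4831 0.1811 0.071 ] yaw 0.226 Z [ 0.026  0.007 -1.   ] q [ 0.26  0.    1.9  -0.    1.21  0.03] F [ 9.1  6.3 -7.5] T [ 0.74 -1.13  0.11] op 0.0506
shift mm [ 0.6 -5.4  0.8]
tilt fix [ 0.027 -0.001  0.   ]
```

The post is held firm (the weakly gripping finger yielded, push about 9-10 N), so the arm is bearing on the pin. I'll release, lift clear and check.

```bash
python3 -m pendant '[{"translation":[0,0,0],"twist":[0,0,0],"grip":1},{"translation":[0,3,0],"twist":[0,0,0],"grip":1},{"translation":[0,3,0],"twist":[0,0,0],"grip":1},{"translation":[0,3,0],"twist":[0,0,0],"grip":1},{"translation":[0,0,-10],"twist":[0,0,0],"grip":1},{"translation":[0,0,-25],"twist":[0,0,0],"grip":1},{"translation":[0,0,-25],"twist":[0,0,0],"grip":1},{"translation":[0,0,-20],"twist":[0.02,0,0],"grip":1},{"translation":[-45,0,0],"twist":[0,0,0],"grip":1},{"translation":[-45,0,0],"twist":[0,0,0],"grip":1}]' >/dev/null; python3 go.py 0.5385 -0.0215 0.155 0.233
python3 - <<'E'
from h import *
from plant import robot
p0=load("scene")[0]
p,d=robot.read_camera("scene")
for q in(p0,p):
    H=hsv(q);m=((H[...,0]<4)|(H[...,0]>176))&(H[...,1]>150)&(H[...,2]>60);m[:300]=0;m[:,:260]=0;m[350:]=0;m[:,320:]=0
    v,u=np.nonzero(m);print(len(u),u.min(),u.max(),v.min(),v.max())
t,_=robot.read_camera("top")
a=cv2.resize(p[230:350,200:330,::-1],(520,480),interpolation=cv2.INTER_CUBIC)
b=cv2.resize(t[245:325,215:260,::-1],(270,480),interpolation=cv2.INTER_CUBIC)
cv2.imwrite("pics/m4.png",np.hstack([a,b]))
E
```

```text
t 21.4 pos [0.5093 0.0956 0.1571] yaw 0.234 Z [ 0.002 -0.001 -1.   ] q [ 0.09 -0.06  1.79 -0.    1.4  -0.15] F [ 0.1  0.4 -0.2] T [-0.06  0.01  0.  ] op 0.0931
shift mm [-120.7    1.3    2.3]
tilt fix [0.002 0.002 0.   ]
twist z 0.001
310 274 295 320 343
340 274 295 320 343
```

View pics/m4.png

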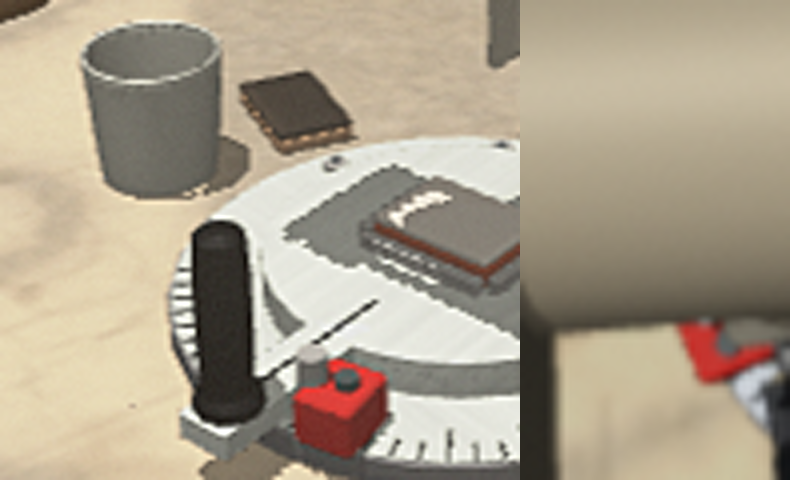

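The stop has not moved, and the arm edge meets the silver pin at (312,365). Next, back to the knob.

```bash
python3 -m pendant '[{"translation":[-40,0.5,0],"twist":[0,0,0],"grip":1},{"translation":[-40,0.5,0],"twist":[0,0,0],"grip":1},{"translation":[-35,0.5,0],"twist":[0,0,0],"grip":1},{"translation":[0,0,0],"twist":[0,0,0],"grip":1},{"translation":[0,0,0],"twist":[0,0,0],"grip":1},{"translation":[0,0,0],"twist":[0,0,0],"grip":1},{"translation":[0,0,0],"twist":[0,0,0],"grip":1},{"translation":[0,0,0],"twist":[0,0,0],"grip":1},{"translation":[0,0,0],"twist":[0,0,0],"grip":1},{"translation":[0,0,0],"twist":[0,0,0],"grip":1}]' >/dev/null; python3 go.py 0.539 -0.0211 0.085 0.233
python3 - <<'E'
from h import *
from plant import robot
p,d=robot.read_camera("wrist");cv2.imwrite("pics/w5.png",p[:,:,::-1])
E
```

```text
t 22.5 pos [ 0.5382 -0.0179  0.1611] yaw 0.23 Z [ 0.004 -0.001 -1.   ] q [-0.13 -0.01  1.74 -0.    1.41 -0.36] F [ 0.6 -0.8 -0.8] T [-0.08  0.1  -0.07] op 0.0932
shift mm [-3.2 -0.2 76.1]
tilt fix [ 0.004  0.001 -0.   ]
twist z -0.003
```

View pics/w5.png

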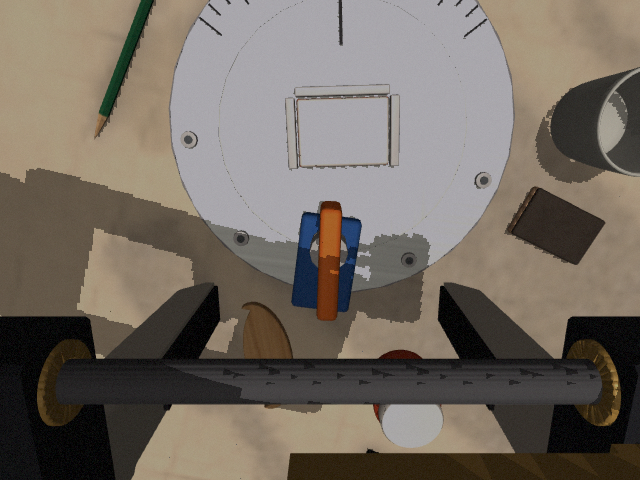

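The wrist view shows the bar centred and aligned with the jaws (330,260). I'll descend and grip.

```bash
python3 -m pendant '[{"translation":[-3,0,0],"twist":[0,0,0],"grip":1},{"translation":[0,0,20],"twist":[0,0,0],"grip":1},{"translation":[0,0,20],"twist":[0,0,0],"grip":1},{"translation":[0,0,20],"twist":[0,0,0],"grip":1},{"translation":[0,0,10],"twist":[0,0,0],"grip":1},{"translation":[0,0,2],"twist":[0,0,0],"grip":1},{"translation":[0,0,0],"twist":[0,0,0],"grip":-1},{"translation":[0,0,0],"twist":[0,0,0],"grip":-1},{"translation":[0,0,0],"twist":[0,0,0],"grip":-1},{"translation":[0,0,0],"twist":[0,0,0],"grip":-1}]' 60 >/dev/null; python3 go.py 0.539 -0.0211 0.085 0.233
```

```text
t 23.55 pos [ 0.5424 -0.0221  0.0912] yaw 0.23 Z [ 0.011 -0.002 -1.   ] q [-0.14  0.06  1.8  -0.    1.27 -0.37] F [-0.5  0.1 -0.4] T [-0.    0.02  0.01] op 0.0656
shift mm [ 1.8 -3.1  6.1]
tilt fix [ 0.01   0.004 -0.   ]
twist z -0.003
```

```bash
python3 -m pendant '[{"translation":[1.5,-3,5],"twist":[0.01,0.004,0],"grip":-1},{"translation":[0,0,0],"twist":[0,0,0],"grip":-1},{"translation":[0,0,0],"twist":[0,0,0],"grip":-1},{"translation":[0,0,0],"twist":[0,0,0],"grip":-1},{"translation":[0,0,0],"twist":[0,0,0],"grip":-1},{"translation":[0,0,0],"twist":[0,0,0],"grip":-1},{"translation":[0,0,0],"twist":[0,0,0],"grip":-1},{"translation":[0,0,0],"twist":[0,0,0],"grip":-1},{"translation":[0,0,0],"twist":[0,0,0],"grip":-1},{"translation":[0,0,0],"twist":[0,0,0],"grip":-1}]' 60 >/dev/null; python3 go.py 0.539 -0.0211 0.085 0.233
```

```text
t 24.55 pos [ 0.5393 -0.0215  0.0869] yaw 0.229 Z [-0.  0. -1.] q [-0.13  0.07  1.8   0.    1.27 -0.36] F [-0.6 -0.9  1. ] T [-0.06  0.11 -0.52] op 0.0119
shift mm [ 0.4 -0.2  1.9]
tilt fix [-0. -0.  0.]
twist z -0.004
```

```bash
python3 -m pendant '[{"translation":[0,0,0],"twist":[0,0,0.04],"grip":-1},{"translation":[0,0,0],"twist":[0,0,0.04],"grip":-1},{"translation":[0,0,0],"twist":[0,0,0.04],"grip":-1},{"translation":[0,0,0],"twist":[0,0,0.02],"grip":-1},{"translation":[0,0,0],"twist":[0,0,0.02],"grip":-1},{"translation":[0,0,0],"twist":[0,0,0.02],"grip":-1},{"translation":[0,0,0],"twist":[0,0,0.02],"grip":-1},{"translation":[0,0,0],"twist":[0,0,0.02],"grip":-1},{"translation":[0,0,0],"twist":[0,0,0.02],"grip":-1},{"translation":[0,0,0],"twist":[0,0,0.02],"grip":-1}]' 60 >/dev/null; python3 go.py
python3 -m pendant '[{"translation":[0,0,0],"twist":[0,0,0.01],"grip":-1},{"translation":[0,0,0],"twist":[0,0,0.01],"grip":-1},{"translation":[0,0,0],"twist":[0,0,0.01],"grip":-1},{"translation":[0,0,0],"twist":[0,0,0.01],"grip":-1},{"translation":[0,0,0],"twist":[0,0,0.01],"grip":-1},{"translation":[0,0,0],"twist":[0,0,0.02],"grip":-1},{"translation":[0,0,0],"twist":[0,0,0.02],"grip":-1},{"translation":[0,0,0],"twist":[0,0,0.02],"grip":-1},{"translation":[0,0,0],"twist":[0,0,0.02],"grip":-1},{"translation":[0,0,0],"twist":[0,0,0.02],"grip":-1}]' 60 >/dev/null; python3 go.py
python3 -m pendant '[{"translation":[0,0,0],"twist":[0,0,0],"grip":-1},{"translation":[0,0,0],"twist":[0,0,0],"grip":-1},{"translation":[0,0,0],"twist":[0,0,0],"grip":-1},{"translation":[0,0,0],"twist":[0,0,0],"grip":-1},{"translation":[0,0,0],"twist":[0,0,0],"grip":-1},{"translation":[0,0,0],"twist":[0,0,0.02],"grip":-1},{"translation":[0,0,0],"twist":[0,0,0.02],"grip":-1},{"translation":[0,0,0],"twist":[0,0,0.02],"grip":-1},{"translation":[0,0,0],"twist":[0,0,0.02],"grip":-1},{"translation":[0,0,0],"twist":[0,0,0.02],"grip":-1}]' 60 >/dev/null; python3 go.py
```

```text
t 25.55 pos [ 0.5391 -0.0215  0.0869] yaw -0.038 Z [-0.    -0.001 -1.   ] q [-0.13  0.07  1.8  -0.    1.27 -0.1 ] F [-0.9  0.4  0.8] T [-0.08  0.24  0.6 ] op 0.0117
t 26.55 pos [ 0.539  -0.0215  0.0869] yaw -0.202 Z [-0.001 -0.001 -1.   ] q [-0.13  0.07  1.8  -0.    1.27  0.07] F [-2.6 -0.7  0.9] T [-0.05  0.26  0.58] op 0.0116
t 27.55 pos [ 0.539  -0.0215  0.0869] yaw -0.311 Z [-0.001 -0.001 -1.   ] q [-0.13  0.07  1.8  -0.    1.27  0.18] F [-1.  -0.8  1.1] T [-0.15  0.27  0.6 ] op 0.0117
```

```bash
python3 -m pendant '[{"translation":[0,0,0],"twist":[0,0,0.02],"grip":-1},{"translation":[0,0,0],"twist":[0,0,0],"grip":-1},{"translation":[0,0,0],"twist":[0,0,0],"grip":-1},{"translation":[0,0,0],"twist":[0,0,0],"grip":-1},{"translation":[0,0,0],"twist":[0,0,0],"grip":-1},{"translation":[0,0,0],"twist":[0,0,0],"grip":-1},{"translation":[0,0,0],"twist":[0,0,0.02],"grip":-1},{"translation":[0,0,0],"twist":[0,0,0.02],"grip":-1},{"translation":[0,0,0],"twist":[0,0,0.02],"grip":-1},{"translation":[0,0,0],"twist":[0,0,0.02],"grip":-1}]' 60 >/dev/null; python3 go.py
python3 -m pendant '[{"translation":[0,0,0],"twist":[0,0,0.02],"grip":-1},{"translation":[0,0,0],"twist":[0,0,0],"grip":-1},{"translation":[0,0,0],"twist":[0,0,0],"grip":-1},{"translation":[0,0,0],"twist":[0,0,0],"grip":-1},{"translation":[0,0,0],"twist":[0,0,0],"grip":-1},{"translation":[0,0,0],"twist":[0,0,0],"grip":-1},{"translation":[0,0,0],"twist":[0,0,0.02],"grip":-1},{"translation":[0,0,0],"twist":[0,0,0.02],"grip":-1},{"translation":[0,0,0],"twist":[0,0,0.02],"grip":-1},{"translation":[0,0,0],"twist":[0,0,0.02],"grip":-1}]' 60 >/dev/null; python3 go.py
python3 -m pendant '[{"translation":[0,0,0],"twist":[0,0,0.02],"grip":-1},{"translation":[0,0,0],"twist":[0,0,0],"grip":-1},{"translation":[0,0,0],"twist":[0,0,0],"grip":-1},{"translation":[0,0,0],"twist":[0,0,0],"grip":-1},{"translation":[0,0,0],"twist":[0,0,0],"grip":-1},{"translation":[0,0,0],"twist":[0,0,0],"grip":-1},{"translation":[0,0,0],"twist":[0,0,0.02],"grip":-1},{"translation":[0,0,0],"twist":[0,0,0.02],"grip":-1},{"translation":[0,0,0],"twist":[0,0,0.02],"grip":-1},{"translation":[0,0,0],"twist":[0,0,0.02],"grip":-1}]' 60 >/dev/null; python3 go.py
```

```text
t 28.55 pos [ 0.539  -0.0214  0.0869] yaw -0.42 Z [-0.001 -0.001 -1.   ] q [-0.13  0.07  1.8  -0.    1.27  0.29] F [-1.7 -0.7  0.9] T [-0.05  0.31  0.56] op 0.0118
t 29.55 pos [ 0.5389 -0.0214  0.0869] yaw -0.529 Z [-0.001 -0.001 -1.   ] q [-0.13  0.07  1.8  -0.    1.27  0.4 ] F [-1.4  1.1  1.3] T [-0.07  0.3   0.65] op 0.0115
t 30.55 pos [ 0.5388 -0.0214  0.0869] yaw -0.638 Z [-0.001 -0.001 -1.   ] q [-0.13  0.07  1.8  -0.    1.27  0.5 ] F [-0.4 -0.4  1.4] T [-0.1   0.37  0.66] op 0.0114
```

```bash
cat > avg.py <<'E'
from plant import robot
import numpy as np
L=[]
for k in range(6):
    s=robot.read_state();L.append(s["wrist_torque"][2]);robot.read_camera("scene")
print("Tz",np.round(L,3),np.mean(L).round(3))
E
python3 -m pendant '[{"translation":[0,0,0],"twist":[0,0,0.02],"grip":-1},{"translation":[0,0,0],"twist":[0,0,0],"grip":-1},{"translation":[0,0,0],"twist":[0,0,0],"grip":-1},{"translation":[0,0,0],"twist":[0,0,0],"grip":-1},{"translation":[0,0,0],"twist":[0,0,0],"grip":-1},{"translation":[0,0,0],"twist":[0,0,0],"grip":-1},{"translation":[0,0,0],"twist":[0,0,0.02],"grip":-1},{"translation":[0,0,0],"twist":[0,0,0.02],"grip":-1},{"translation":[0,0,0],"twist":[0,0,0.02],"grip":-1},{"translation":[0,0,0],"twist":[0,0,0.02],"grip":-1}]' 60 >/dev/null; python3 go.py;python3 avg.py; python3 go.py
```

```text
t 31.55 pos [ 0.5388 -0.0214  0.0869] yaw -0.747 Z [-0.001 -0.001 -1.   ] q [-0.13  0.07  1.8  -0.    1.27  0.61] F [-1.5  0.   1.3] T [-0.03  0.4   0.74] op 0.0112
Tz [0.736 0.689 0.639 0.597 0.695 0.644] 0.667
t 31.85 pos [ 0.5388 -0.0214  0.0869] yaw -0.744 Z [-0.001 -0.001 -1.   ] q [-0.13  0.07  1.8  -0.    1.27  0.61] F [-1.4 -0.4  1.3] T [-0.07  0.4   0.64] op 0.0116
```

```bash
python3 -m pendant '[{"translation":[0,0,0],"twist":[0,0,0],"grip":-1},{"translation":[0,0,0],"twist":[0,0,0],"grip":-1},{"translation":[0,0,0],"twist":[0,0,0],"grip":-1},{"translation":[0,0,0],"twist":[0,0,0],"grip":-1},{"translation":[0,0,0],"twist":[0,0,0],"grip":-1},{"translation":[0,0,0],"twist":[0,0,0],"grip":-1},{"translation":[0,0,0],"twist":[0,0,0],"grip":-1},{"translation":[0,0,0],"twist":[0,0,0],"grip":-1},{"translation":[0,0,0],"twist":[0,0,0.02],"grip":-1},{"translation":[0,0,0],"twist":[0,0,0.02],"grip":-1}]' 60 >/dev/null; python3 go.py
python3 -m pendant '[{"translation":[0,0,0],"twist":[0,0,0],"grip":-1},{"translation":[0,0,0],"twist":[0,0,0],"grip":-1},{"translation":[0,0,0],"twist":[0,0,0],"grip":-1},{"translation":[0,0,0],"twist":[0,0,0],"grip":-1},{"translation":[0,0,0],"twist":[0,0,0],"grip":-1},{"translation":[0,0,0],"twist":[0,0,0],"grip":-1},{"translation":[0,0,0],"twist":[0,0,0],"grip":-1},{"translation":[0,0,0],"twist":[0,0,0],"grip":-1},{"translation":[0,0,0],"twist":[0,0,0.02],"grip":-1},{"translation":[0,0,0],"twist":[0,0,0.02],"grip":-1}]' 60 >/dev/null; python3 go.py
```

```text
t 32.85 pos [ 0.5387 -0.0213  0.0869] yaw -0.787 Z [-0.001 -0.001 -1.   ] q [-0.13  0.07  1.8  -0.    1.27  0.65] F [-2.6  0.5  1.7] T [-0.02  0.4   0.72] op 0.0117
t 33.85 pos [ 0.5387 -0.0213  0.0869] yaw -0.83 Z [-0.001 -0.001 -1.   ] q [-0.13  0.07  1.8  -0.    1.27  0.7 ] F [-3.  -0.3  2. ] T [-0.02  0.46  0.75] op 0.0116
```

The torque fit over all samples puts the bite at yaw -0.40±0.04, so I am now about 0.43 rad (25°) past it. I'll relax, release, lift and check.

```bash
python3 -m pendant '[{"translation":[0,0,0],"twist":[0,0,0],"grip":-1},{"translation":[0,0,0],"twist":[0,0,0],"grip":-1},{"translation":[0,0,0],"twist":[0,0,0],"grip":1},{"translation":[0,0,0],"twist":[0,0,0],"grip":1},{"translation":[0,0,0],"twist":[0,0,0],"grip":1},{"translation":[0,0,0],"twist":[0,0,0],"grip":1},{"translation":[0,0,0],"twist":[0,0,0],"grip":1},{"translation":[0,0,-25],"twist":[0,0,0],"grip":1},{"translation":[0,0,-30],"twist":[0,0,0],"grip":1},{"translation":[0,0,-30],"twist":[0,0,0],"grip":1}]' >/dev/null; python3 go.py
python3 -m pendant '[{"translation":[0,0,-40],"twist":[0,0,0],"grip":1},{"translation":[0,0,-40],"twist":[0,0,0],"grip":1},{"translation":[0,0,-40],"twist":[0,0,0],"grip":1},{"translation":[-30,-30,0],"twist":[0,0,0],"grip":1},{"translation":[-30,-30,0],"twist":[0,0,0],"grip":1},{"translation":[-30,-30,0],"twist":[0,0,0],"grip":1},{"translation":[-30,-30,0],"twist":[0,0,0],"grip":1},{"translation":[0,0,0],"twist":[0,0,0],"grip":1},{"translation":[0,0,0],"twist":[0,0,0],"grip":1},{"translation":[0,0,0],"twist":[0,0,0],"grip":1}]' >/dev/null; python3 go.py
python3 - <<'E'
from h import *
from plant import robot
p0=load("scene")[0];p,d=robot.read_camera("scene");t,_=robot.read_camera("top")
a=cv2.resize(p[230:350,200:330,::-1],(390,360),interpolation=cv2.INTER_CUBIC)
b=cv2.resize(t[175:325,215:400,::-1],(444,360),interpolation=cv2.INTER_CUBIC)[:,:400]
cv2.imwrite("pics/m6.png",np.hstack([a,b]))
for q in(p0,p):
    H=hsv(q);m=((H[...,0]<4)|(H[...,0]>176))&(H[...,1]>150)&(H[...,2]>60);m[:300]=0;m[:,:260]=0;m[350:]=0;m[:,320:]=0
    v,u=np.nonzero(m);print(len(u),u.min(),u.max(),v.min(),v.max())
E
```

```text
t 34.85 pos [ 0.5353 -0.0209  0.1681] yaw -0.834 Z [-0.011  0.001 -1.   ] q [-0.13 -0.    1.72 -0.    1.44  0.7 ] F [-0.4 -0.2 -0.1] T [-0.1   0.1   0.04] op 0.0705
t 35.85 pos [ 0.3657 -0.013   0.301 ] yaw -0.835 Z [ 0.004 -0.002 -1.   ] q [-0.18 -0.55  1.93 -0.    1.76  0.66] F [ 0.   0.2 -0.2] T [-0.06  0.09 -0.02] op 0.0931
310 274 295 320 343
322 274 295 320 343
```

View pics/m6.png

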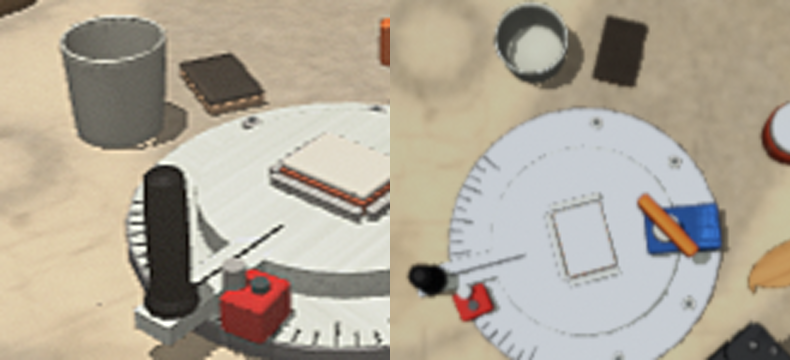

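Run:
```python
from h import *
from plant import robot
i=robot.camera_info("wrist");p,d=robot.read_camera("wrist");M=i["cam_to_world"];f=240/np.tan(np.radians(i["vertical_fov"]/2));c=[i["cx"],i["cy"]]
np.savez("wrist7.npz",p=p,d=d,M=M,f=f,c=c)
H=hsv(p);m=((H[...,0]<4)|(H[...,0]>176))&(H[...,1]>150)&(H[...,2]>60)
P=pts(m,d,M,f,c);v,u=np.nonzero(m&(d>0));k=np.hypot(P[:,0]-.475,P[:,1]-.15)<.04;print(k.sum())
if k.sum():
    U,V=int(u[k].mean()),int(v[k].mean());print(U,V);U0=max(0,U-65);V0=max(0,V-65);print(U0,V0)
    cv2.imwrite("pics/w7.png",cv2.resize(p[V0:V0+110,U0:U0+140,::-1],None,fx=5,fy=5,interpolation=cv2.INTER_CUBIC))
```

```text
307
277 4
212 0
```

View pics/w7.png

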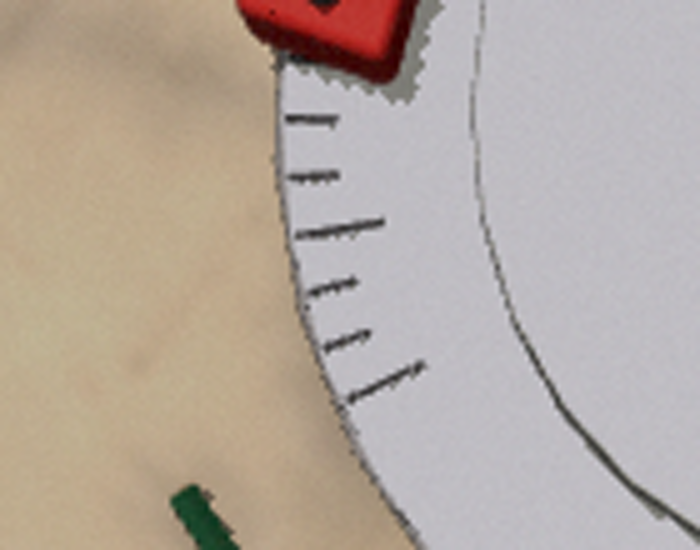

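The picture shows only the lower edge of the red block, at the top border. I'll move the camera 90 mm further along tool x and look once more.

```bash
python3 -m pendant '[{"translation":[30,0,0],"twist":[0,0,0],"grip":1},{"translation":[30,0,0],"twist":[0,0,0],"grip":1},{"translation":[30,0,0],"twist":[0,0,0],"grip":1},{"translation":[0,0,0],"twist":[0,0,0],"grip":1},{"translation":[0,0,0],"twist":[0,0,0],"grip":1},{"translation":[0,0,0],"twist":[0,0,0],"grip":1},{"translation":[0,0,0],"twist":[0,0,0],"grip":1},{"translation":[0,0,0],"twist":[0,0,0],"grip":1},{"translation":[0,0,0],"twist":[0,0,0],"grip":1},{"translation":[0,0,0],"twist":[0,0,0],"grip":1}]' >/dev/null; python3 go.py
python3 - <<'E'
from h import *
from plant import robot
i=robot.camera_info("wrist");p,d=robot.read_camera("wrist");M=i["cam_to_world"];f=240/np.tan(np.radians(i["vertical_fov"]/2));c=[i["cx"],i["cy"]]
np.savez("wrist7.npz",p=p,d=d,M=M,f=f,c=c)
H=hsv(p);m=((H[...,0]<4)|(H[...,0]>176))&(H[...,1]>150)&(H[...,2]>60)
P=pts(m,d,M,f,c);v,u=np.nonzero(m&(d>0));k=np.hypot(P[:,0]-.475,P[:,1]-.15)<.04
U,V=int(u[k].mean()),int(v[k].mean());U0=max(0,U-60);V0=max(0,V-70);print(k.sum(),U,V,U0,V0)
cv2.imwrite("pics/w8.png",cv2.resize(p[V0:V0+110,U0:U0+140,::-1],None,fx=5,fy=5,interpolation=cv2.INTER_CUBIC))
E
```

```text
t 37.0 pos [0.4364 0.0471 0.2973] yaw -0.839 Z [-0.006 -0.002 -1.   ] q [-0.01 -0.33  1.77 -0.    1.7   0.83] F [ 0.3 -0.2  0. ] T [-0.01  0.1   0.01] op 0.0935
642 278 97 218 27
```

View pics/w8.png

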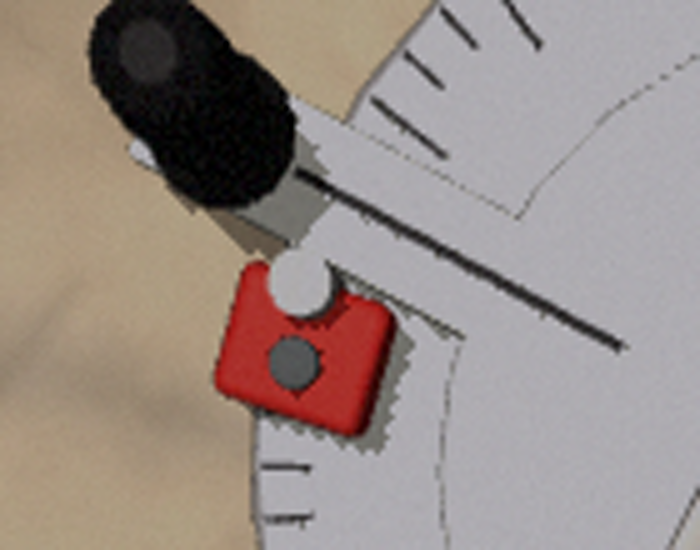

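Here the pin top is at (302,282), right at the arm's edge, and the arm's centre line runs (300,172)-(620,347). The axis-to-pin distance should be 18 mm at contact.

Run:
```python
from h import *
p,d,M,f,c=load("wrist7");o=np.array([218,27])
for z in(.030,.0305):
    L=ray(o+np.array([[300,172],[620,347]])/5-.4,z,M,f,c)[:,:2];P=ray(o+np.array([[302,282]])/5-.4,.046,M,f,c)[0,:2]
    E=ray(o+np.array([[335,265],[460,337]])/5-.4,z,M,f,c)[:,:2]
    u=(L[1]-L[0])/np.linalg.norm(L[1]-L[0]);x=lambda a:abs(u[0]*(a-L[0])[1]-u[1]*(a-L[0])[0])*1000
    print("pin-axis mm",x(P),"edge-axis",x(E[0]),x(E[1]))
```

```text
pin-axis mm 17.984803807953675 edge-axis 11.909102426775393 12.601387625538276
pin-axis mm 17.95234675342317 edge-axis 11.895355854892442 12.586841954956917
```

The pin-to-axis distance is 17.98 mm against the nominal 18, so the arm is against the stop. Handing in.

```bash
python3 -c "
from plant import robot
print(robot.close_job())"
```

```text
the job is handed in; nothing more can be done
None
```

I handed the job in at about 37 s, and no verdict was reported. The clamp was loosened by about 1.66 rad. The head was swung until its arm bore on the pin, with a push of roughly 9–10 N at the handle. The knob was then retightened and the arm withdrawn clear of everything.

**Checks at the end**
- **Arm on stop:** the pin centre is 17.98 mm from the arm's centre line, against 18 mm nominal, so they are touching.
- **Stop:** the red block sits at the same pixels in the scene view as at the start.
- **Bystanders:** in the last pictures the cup and dark tile looked undisturbed, but I did not measure any of the four. The pot and rib were only partly in view.

**Less certain**
- **Clamp force:** I did not measure the squeeze directly. I estimated it from noisy wrist torque. Single readings put the start of bite between yaw −0.33 and −0.46, and I took −0.40. The knob finished at −0.83, about 0.43 rad (25°) past bite, so roughly 43 N.
- **Stop position:** at first I took the dark bolt on the red block for the pin, so my early contact angle was too far round. As a result, the arm met the pin sooner than I expected. I corrected this from the images, and the 5 N grip gave way on the last push.

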